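# Index the carousel and lower the hold-down

## Robot

A 6-joint arm with a two-finger parallel gripper is mounted at the origin on the work surface. World frame = base frame: x ahead of the robot, y to its left, z up, the work surface at z = 0. Lengths are in m, angles in rad, forces in N, time in s.
With the tool pointing down it reaches from about 0.375 to 0.975 m from the base axis. Payload 3.8 kg.
Tool frame: the origin (TCP) lies at the very end of the fingers, on their centre line; the grasp point (between the pads) lies bot.hold_point_z behind it (bot.hold_point_z is the distance from the TCP to the grasp point, in m); z points along the fingers, y is the line along which they close (so a half turn about z gives the same grasp; the last joint's range is limited). The gripper opens to 85 mm and grips with 20 to 120 N. Pads are 22 mm wide; open, the fingers measure 114 mm over their backs; the gripper's body (76 mm by 85 mm) begins 54 mm behind the grasp point. The pads swing forward as they close: fully open they stand 13 mm farther back than shut.
Start: joints at [1.181, 0.264, 1.604, -0, 1.274, -0.037], TCP at [0.233, 0.633, 0.231] pointing down, gripper open.
Joint ranges: [-2.63, 2.63], [-0.94, 2.18], [0.31, 2.57], [-1.31, 4.45], [0, 2.66], [-2.55, 2.55]. Speed limits (rad/s): [2.57, 2.57, 3.14, 3.14, 3.14, 3.14].

## Interface

Orientations are given as a rotation vector (axis times angle).
In Python, from workcell import bot, imaging, telemetry gives the robot as it stands (bot), with the cameras (imaging) and the readings (telemetry).
- The arm moves only by the tool move_tool, called after "Request:" as a command line: name --argument value ..., lists and objects as JSON in quotes. Schema: {"type":"object","properties":{"steps":{"type":"array","items":{"type":"object","properties":{"x":{"type":"number"},"y":{"type":"number"},"z":{"type":"number"},"rz":{"type":"number"}},"additionalProperties":false},"minItems":1,"maxItems":5},"finger_gap":{"type":"number"},"squeeze":{"type":"number"},"only":{"type":"string"},"quiet":{"type":"boolean"},"lines":{"type":"string"}},"required":["steps"],"additionalProperties":false}. steps is a list of rows, 1 to 5 of them, each an object with the fields x, y, z (the shift in m), rz (a turn about the tool's z in rad); a field left out counts as zero; each row shifts and turns the commanded pose from where the row before left it, along the tool's axes as they then stand; what a row does not reach is not made up. A row lasts 1/8 s, in which the tool goes at most 0.0625 m and 0.188 rad, less where a joint would pass 70% of its speed; a pose out of reach is approached as far as the arm can. finger_gap is the opening from 0.0 (shut) to 1.0 (fully open), set as the call begins (left out keeps the last). The fingers move at their own pace and stop on an object; squeeze is the grip in N (left out, the last holds). Time passes only in rows, so rows that do not move let the fingers close. The tool returns the time, the measured TCP pose, the force, the opening and the grip force at its end. only (a regular expression) keeps the lines of the reply that match it, lines (a string "A,B") keeps lines A to B, and quiet returns only ok. Input that does not fit is refused with a message, and nothing moves.
- telemetry.read_state(): the state, without advancing time (a new reading comes with each control period).
- imaging.read_camera(name): name is "scene" or "top" or "wrist"; returns the picture (384x512x3 uint8, red, green, blue); there is no depth.
- imaging.camera_info(name): a dict with "intrinsics" (3x3 intrinsics, pixels), "extrinsics" (4x4, takes a point from camera to world coordinates). Camera axes: x right, y down, z forward; pixel columns grow to the right and rows downward; lengths in m; the calibration is good to about 2 mm. A picture is of the moment at which its call begins: read the wrist's pose just before it. camera_info takes no time and is no camera call; for the wrist camera it gives the pose at the moment of the call.
- bot.finish_job(): hands the job in; it is judged then, once.
The state is a dict: "time": time; "q": joint angles; "joint_vel": joint speeds; "joint_torque": joint torques, N m; "tool_pos": TCP position; "tcp_rot": TCP orientation; "wrist_force": force on the tool from outside, world axes, zero at the start; "torque": the same for the moment, N m; "width": opening from 0.0 (shut) to 1.0 (fully open); "grip_force": force on a finger pad.
Only numpy, scipy, OpenCV 4.12 (cv2) and the standard library are available. Lean on these libraries where they do the work, as an engineer would, in place of code of your own. Each camera call takes 0.05 s, during which the arm holds its last target. There are 200 camera calls.

## Task

Bring the dark walnut blank round under the hold-down: pull the red sprung knob up, swing the carousel's head round by it and let the plunger drop fully home in the hole that puts the walnut at the station. Then swing the hold-down arm over by its black ball until its pad rests on the walnut, and let go. Keep all the blanks standing in their nests and leave the other things on the bench where they are.

Things in the scene. Friction and masses are not known exactly. Their poses are not given: they have to be found in the camera images.
- carousel: Fixed grey carousel base, disc 284 mm across, 30 mm thick; origin at its centre on the bench, z up. The blue post of the hold-down stands on its +y side. Six index holes (black, steel-rimmed) on a 122 mm radius in its top, at -90, -30, 30, 90, 150, 210 deg from its x axis; at the start the plunger is home in the one at -90.
- hub (a point): Centre of the plywood head's top (52 mm above the bench, on the axis), disc 212 mm across. Five nests (cork spots, each with four 12 mm high dowels) on a 75 mm radius, 60 deg apart; the plunger's lug is at the sixth place. At the start the empty nest is at +90 deg (the station), blanks in those at -30, 30, 150, 210 deg of the carousel frame.
- head (a joint): Turn of the head about the vertical axis, rad, anticlockwise from above; 0 at the start, stops at +-2.25. Turns freely (about 1 N at the knob) with the plunger up; locked, with about 0.01 rad of play, while it is home.
- plunger (a joint): Lift of the sprung index plunger, which rides on the head, m: 0 fully home, about 0.011 with its tip on the plate between holes, 0.018 at its stop. Lifting takes 6 N at the bottom, 11 N at the top; the spring drives it down when let go. Pin 12 mm thick with a round end, holes 15 mm: it finds its way in from within about 3 mm.
- knob (a point): Red round knob on the plunger, 32 mm across, straight sides from 14 mm below to 13 mm above this point, which is on its axis, 95 mm above the bench when home and 122 mm from the carousel's axis. Free to grip by its sides from above at any yaw.
- station (a point): The work station under the hold-down: fixed point on the carousel, 75 mm from its axis towards the post (+y of the carousel), at the height of the head's top (52 mm), where the centre of the underside of a blank stands when its nest is there.
- walnut: The dark walnut turned blank, 56 mm across, 45 mm tall, 75 g, brass dot on top; it stands loose in one of the nests. Origin at the centre of its underside (52 mm above the bench), z up.
- holddown (a joint): Angle of the hold-down arm, rad: 0 level with its rubber pad flat on a blank at the station (sinks to -0.08 with no blank there), 1.57 upright, up to 2.0 leaning back. Starts leaning back. Once past upright towards the head its own weight (0.28 kg) brings it down slowly (damped).
- hinge (a point): Hinge of the hold-down arm, on the post: 165 mm from the carousel's axis (on its +y side), 125 mm above the bench. The hinge line is parallel to the carousel's x axis.
- ball (a point): Centre of the black ball grip, 32 mm across, at the end of the hold-down arm, 130 mm from the hinge; the arm is a bar 16 mm wide, 12 mm thick, its pad 90 mm from the hinge. Pinch the ball from above with the fingers apart along the hinge line and follow its arc. When down it is 35 mm from the carousel's axis, 125 mm above the bench.
- maple_a: A turned maple (pale wood) blank, same shape and size as the walnut one; origin at the centre of its underside, z up. Stays in its nest on the head.
- maple_b: A turned maple (pale wood) blank, same shape and size as the walnut one; origin at the centre of its underside, z up. Stays in its nest on the head.
- maple_c: A turned maple (pale wood) blank, same shape and size as the walnut one; origin at the centre of its underside, z up. Stays in its nest on the head.
- glue: Yellow glue bottle with a red cap, 60 mm across, 150 mm tall; a bystander, to be left alone. Origin on its underside.
- screwdriver: Screwdriver with an orange handle, lying; a bystander, to be left alone. Origin on its underside.
- brush: Wooden brush, lying; a bystander, to be left alone. Origin on its underside.
- mallet: Wooden-handled rubber mallet, lying; a bystander, to be left alone. Origin on its underside.
- barclamp: Red and steel bar clamp, 300 mm long, lying; a bystander, to be left alone. Origin on its underside.
- mug: Blue mug, 80 mm across, 95 mm tall; a bystander, to be left alone. Origin on its underside.

How it is judged:
By the outcome, as a careful person would: the job done as asked, in the order asked, and still so for the second after the job is handed in, with the robot touching nothing.
It also fails if it takes over 56 s, if anything falls off the work surface, if the arm or the gripper's body presses on something with over 40 N, if the wrist force passes 120 N, or if a joint passes its speed limit or range.

## Working session

There is one attempt and no reset: what is moved stays moved. The work goes in short steps, Python scripts to look and compute and a tool call to move; the robot and the scene stay as the last step left them, time stands still between calls to the robot, and variables do not carry over. Pictures are saved under pics/ and viewed, at most 10 in all, crops included, and the job is handed in when it is done.

```bash
ls; mkdir -p pics
```

Run:
```python
from workcell import bot, imaging, telemetry
import cv2,numpy as np
for n in("top","scene"):
    im=imaging.read_camera(n); cv2.imwrite(f"pics/{n}0.png",im[:,:,::-1])
    c=imaging.camera_info(n);print(n,np.round(c["intrinsics"],1).tolist(),np.round(c["extrinsics"],3).tolist())
s=telemetry.read_state();print(s,bot.hold_point_z)
```

```text
pics
workcell.py
top [[465.4, 0.0, 260.3], [0.0, 465.4, 187.2], [0.0, 0.0, 1.0]] [[0.083, -0.975, 0.207, 0.216], [-0.997, -0.082, 0.017, 0.006], [0.001, -0.208, -0.978, 1.475], [0.0, 0.0, 0.0, 1.0]]
scene [[474.0, 0.0, 258.1], [0.0, 474.0, 187.0], [0.0, 0.0, 1.0]] [[0.116, 0.708, -0.697, 1.58], [0.993, -0.074, 0.09, -0.12], [0.012, -0.702, -0.712, 1.21], [0.0, 0.0, 0.0, 1.0]]
{'time': 0.1, 'q': array([ 1.18108699e+00,  2.64700000e-01,  1.60523974e+00, -5.66052445e-06,
        1.27366919e+00, -3.69116425e-02]), 'joint_vel': array([-0.00123543, -0.00367815, -0.00427383, -0.00161836, -0.00086388,
       -0.00025604]), 'joint_torque': array([ 1.51896129e-03, -5.16700244e+01, -3.68596745e+01, -9.18831552e-05,
        6.22410531e-03, -4.85389921e-05]), 'tool_pos': array([0.23299286, 0.63282098, 0.23007031]), 'tcp_rot': array([-0.55122698, -3.09242544,  0.00309676]), 'wrist_force': array([0.62323961, 0.05144644, 0.08712777]), 'torque': array([ 0.00076275, -0.00346797, -0.04670673]), 'grip_force': 0.0, 'width': 0.9973327427128204} 0.0187
```

View pics/top0.png

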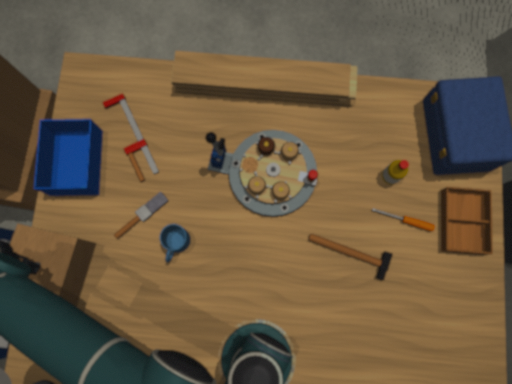

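View pics/scene0.png

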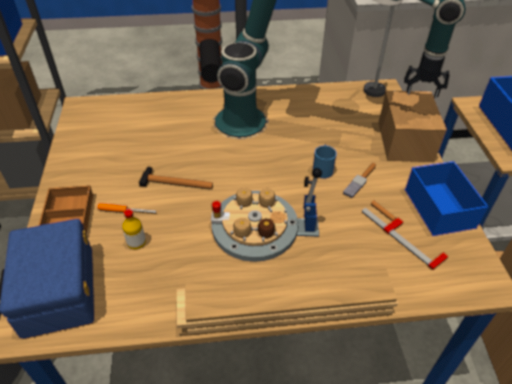

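Top view: carousel at about (273,172), knob (312,176), post (217,160), walnut (266,146), which is the nest at +30°. So the head must turn +60°. The scene view agrees (walnut at 266,228; knob 216,207). Next I'll fit the carousel's pose.

Create h.py:
```python
import cv2,numpy as np
from workcell import bot, imaging, telemetry
from scipy.optimize import least_squares
from scipy.spatial.transform import Rotation as R
def proj(n,P):
    c=imaging.camera_info(n);E=np.array(c["extrinsics"]);K=np.array(c["intrinsics"])
    p=(np.atleast_2d(P)-E[:3,3])@E[:3,:3]; p=p@K.T; return p[:,:2]/p[:,2:]
def red(im,box):
    x0,y0,x1,y1=box;h=cv2.cvtColor(im[y0:y1,x0:x1],cv2.COLOR_RGB2HSV)
    m=((h[...,0]<8)|(h[...,0]>172))&(h[...,1]>150)&(h[...,2]>60)
    v,u=np.nonzero(m); return np.array([u.mean()+x0,v.mean()+y0]),m.sum(),(u.min()+x0,u.max()+x0,v.min()+y0,v.max()+y0)
```

Run:
```python
from h import *
for n,b in(("top",(295,160,330,195)),("scene",(200,190,235,225))):
    im=cv2.imread(f"pics/{n}0.png")[:,:,::-1].copy();print(n,red(im,b))
    x0,y0,w,h=(190,115,140,110) if n=="top" else (195,160,140,110)
    cv2.imwrite(f"pics/{n}c.png",cv2.resize(im[y0:y0+h,x0:x0+w,::-1],None,fx=5,fy=5,interpolation=cv2.INTER_CUBIC))
```

```text
top (array([312.36619718, 174.56338028]), np.int64(71), (np.int64(308), np.int64(317), np.int64(170), np.int64(179)))
scene (array([216.04761905, 206.05952381]), np.int64(84), (np.int64(212), np.int64(220), np.int64(201), np.int64(212)))
```

View pics/topc.png

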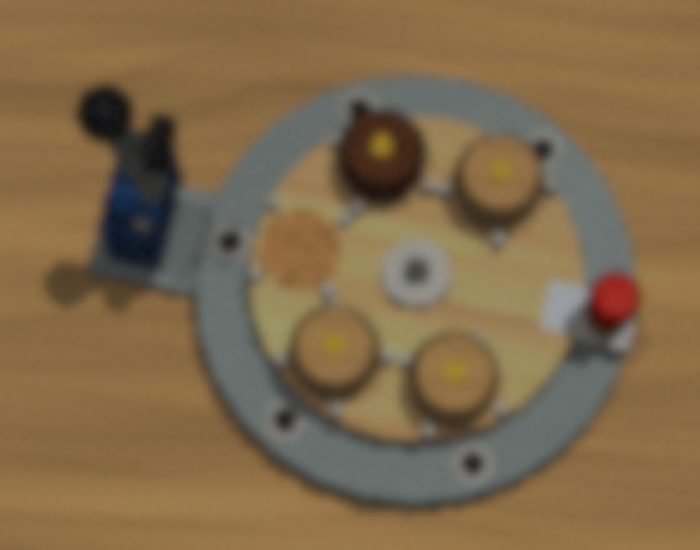

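View pics/scenec.png

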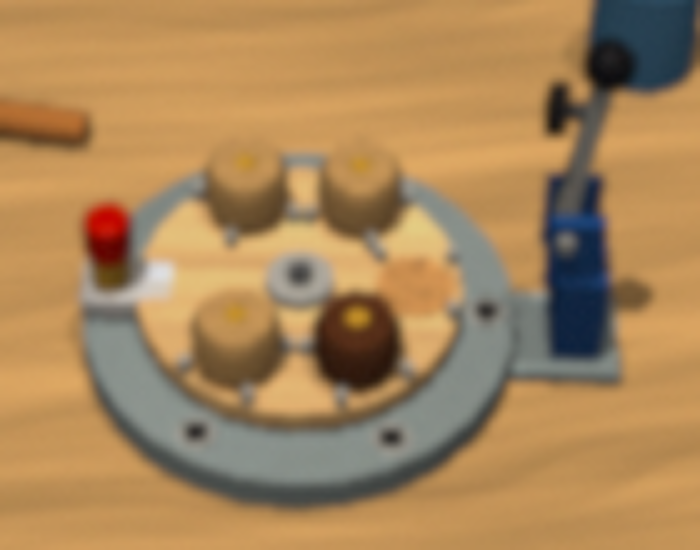

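Both crops show the holes, brass dots and knob clearly, for example top-crop holes at (359,107), (543,149), (229,241), (285,419) and (472,463). I'll fit x, y and yaw from these.

Add to h.py:
```python
def cp(X,r,a,z): # carousel polar -> world
    a=np.radians(np.asarray(a,float))+X[2]; return np.stack([X[0]+r*np.cos(a),X[1]+r*np.sin(a),z+0*a],-1)
```

Run:
```python
from h import *
d={"top":((190,115),{(.122,.030):{30:(359,107),-30:(543,149),90:(229,241),150:(285,419),210:(472,463)},(.075,.097):{30:(381,146),-30:(500,170),150:(334,344),210:(456,371)},(.122,.095):{-90:(613,298)}}),
"scene":((195,160),{(.122,.030):{90:(487,311),30:(390,437),-30:(196,432)},(.075,.097):{30:(358,318),-30:(236,314),150:(360,162),210:(246,160)},(.122,.095):{-90:(108,235)}})}
def res(X,n,raw=False):
    o,D=d[n];r=[]
    for (ra,z),q in D.items():
        for a,p in q.items(): r.append(proj(n,cp(X,ra,[a],z))[0]-((np.array(p)+.5)/5-.5+o))
    return np.array(r).ravel()
for ns in(["top"],["scene"],["top","scene"]):
    s=least_squares(lambda X:np.concatenate([res(X,n) for n in ns]),[.5,0,0.],loss="soft_l1");print(ns,s.x.round(4),np.degrees(s.x[2]),np.abs(s.fun).reshape(-1,2).round(2).tolist())
X=s.x
print("knob",cp(X,.122,[-90,-30],.095).round(4).tolist(),"hinge",cp(X,.165,90,.125).round(4),"ball down",cp(X,.035,90,.125).round(4))
st=telemetry.read_state();print(R.from_rotvec(st["tcp_rot"]).as_matrix().round(3))
# ball
th=np.linspace(1.2,2,9)
B=np.array([cp(X,.165-.13*np.cos(t),90,.125+.13*np.sin(t)) for t in th])
for n in d: print(n,(((proj(n,B)-d[n][0]+.5)*5)-.5).round(0).tolist())
```

```text
['top'] [ 0.5775 -0.004  -0.1413] -8.094108209346958 [[0.05, 0.26], [0.13, 0.11], [0.1, 0.06], [0.13, 0.17], [0.22, 0.13], [0.09, 0.47], [0.03, 0.07], [0.06, 0.05], [0.19, 0.06], [0.0, 0.4]]
['scene'] [ 0.5784 -0.0011 -0.142 ] -8.13790664468211 [[0.18, 0.07], [0.4, 0.13], [0.02, 0.02], [0.06, 0.27], [0.08, 0.14], [0.11, 0.46], [0.08, 0.24], [0.07, 0.31]]
['top', 'scene'] [ 0.5778 -0.0028 -0.1393] -7.978767845797604 [[0.48, 0.16], [0.54, 0.29], [0.27, 0.01], [0.44, 0.09], [0.08, 0.28], [0.33, 0.59], [0.39, 0.24], [0.29, 0.16], [0.53, 0.21], [0.36, 0.19], [0.72, 0.24], [0.07, 0.01], [0.48, 0.03], [0.57, 0.39], [0.6, 0.21], [0.49, 0.35], [0.67, 0.18], [0.63, 0.33]]
knob [[0.5608, -0.1236, 0.095], [0.6739, -0.0778, 0.095]] hinge [0.6007 0.1606 0.125 ] ball down [0.5826 0.0319 0.125 ]
[[-0.938  0.346 -0.001]
 [ 0.346  0.938 -0.002]
 [ 0.    -0.002 -1.   ]]
top [[214.0, 141.0], [192.0, 134.0], [169.0, 128.0], [146.0, 122.0], [123.0, 117.0], [100.0, 112.0], [78.0, 109.0], [57.0, 106.0], [37.0, 104.0]]
scene [[499.0, 71.0], [521.0, 66.0], [543.0, 63.0], [565.0, 62.0], [587.0, 62.0], [609.0, 64.0], [630.0, 67.0], [651.0, 72.0], [671.0, 78.0]]
```

Request:
move_tool --steps '[{"x":-0.04, "y":-0.042}, {"x":-0.04, "y":-0.042}, {"x":-0.04, "y":-0.042}, {"x":-0.04, "y":-0.042}, {"x":-0.04, "y":-0.042}]' --finger_gap 1.0

```text
time: 0.72
tool_pos: [0.3485, 0.3653, 0.2308]
tcp_rot: [-0.551, -3.093, 0.001]
wrist_force: [0.7, 0.5, -0.4]
width: 0.997
grip_force: 0.0
```

Request:
move_tool --steps '[{"x":-0.04, "y":-0.042}, {"x":-0.04, "y":-0.042}, {"x":-0.04, "y":-0.042}, {"x":-0.04, "y":-0.042}, {"x":-0.04, "y":-0.042}]'

```text
time: 1.35
tool_pos: [0.4636, 0.0992, 0.2311]
tcp_rot: [0.551, 3.093, 0.0]
wrist_force: [0.5, 0.9, -0.8]
width: 0.996
grip_force: 0.0
```

Request:
move_tool --steps '[{"x":-0.04, "y":-0.042}, {"x":-0.04, "y":-0.042}, {"x":-0.04, "y":-0.042}, {"x":-0.04, "y":-0.042}, {}]'

```text
time: 1.98
tool_pos: [0.5562, -0.1154, 0.2305]
tcp_rot: [-0.559, -3.091, 0.001]
wrist_force: [-0.7, 1.2, 0.6]
width: 0.998
grip_force: 0.0
```

Request:
move_tool --steps '[{"rz":0.18}, {"rz":0.18}, {"rz":0.18}, {"rz":0.18}, {"rz":0.18}]'

```text
time: 2.6
tool_pos: [0.5548, -0.1105, 0.2308]
tcp_rot: [-1.847, -2.539, 0.0]
wrist_force: [-0.5, 0.8, 0.7]
width: 1.002
grip_force: 0.0
```

Request:
move_tool --steps '[{"rz":0.18}, {"rz":0.18}, {"rz":0.1}, {}]'

```text
time: 3.1
tool_pos: [0.5549, -0.1107, 0.2309]
tcp_rot: [-2.37, -2.06, 0.001]
wrist_force: [-0.0, 0.1, 0.0]
width: 1.001
grip_force: 0.0
```

Add to h.py:
```python
def tool(target,verbose=True):
    s=telemetry.read_state();M=R.from_rotvec(s["tcp_rot"]).as_matrix();d=M.T@(np.array(target)-s["tool_pos"])
    print("TCP",s["tool_pos"].round(4),"yaw y",np.degrees(np.arctan2(M[1,1],M[0,1])).round(1),"move",d.round(4),"q6",s["q"][5].round(2),"t",s["time"]);return d
```

Run:
```python
from h import *
im=imaging.read_camera("wrist");cv2.imwrite("pics/w1.png",im[:,:,::-1])
X=[.578,-.0025,-.1413]
print("pred knob top",proj("wrist",cp(X,.122,[-90],.108)),"holes",proj("wrist",cp(X,.122,[-30,210],.03)).round(1).tolist())
tool([*cp(X,.122,-90,0)[:2],.08])
```

```text
pred knob top [[266.39604798 197.68874049]] holes [[348.8, 133.7], [182.0, 133.2]]
TCP [ 0.555  -0.1109  0.2309] yaw y -8.0 move [-0.0115  0.0076  0.1509] q6 -0.1 t 3.15
```

View pics/w1.png

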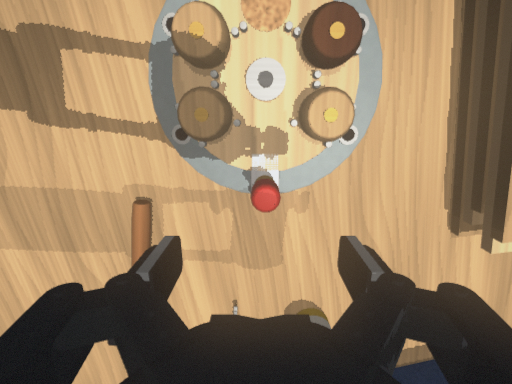

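The knob shows at (265,196), against a prediction of (266,198), and the holes at (348,134) and (182,133) also match. The fit is good, so I'll descend and grip.

Request:
move_tool --steps '[{"x":-0.0115, "y":0.0075, "z":0.04}, {"z":0.05}, {"z":0.04}, {"z":0.02}, {}]' --finger_gap 1.0

```text
time: 3.78
tool_pos: [0.5601, -0.1238, 0.0799]
tcp_rot: [-2.37, -2.057, 0.003]
wrist_force: [0.4, -0.5, 0.1]
width: 1.0
grip_force: 0.0
```

Request:
move_tool --steps '[{}, {}, {}, {}, {}]' --finger_gap 0.0 --squeeze 60

```text
time: 4.4
tool_pos: [0.5607, -0.1243, 0.0831]
tcp_rot: [-2.373, -2.058, 0.001]
wrist_force: [-6.0, 1.3, 9.1]
width: 0.347
grip_force: 59.2
```

Run:
```python
from h import *
X=[.578,-.0025,-.1413]
tool([*cp(X,.122,-90,0)[:2],.08]); s=telemetry.read_state();print(s["wrist_force"],s["grip_force"],s["width"])
```

```text
TCP [ 0.5607 -0.1243  0.0831] yaw y -8.1 move [ 0.0011 -0.0001  0.0031] q6 -0.12 t 4.4
[-6.01692677  1.28739838  9.13409057] 59.18474650941789 0.3474120367981805
```

Request:
move_tool --steps '[{"z":-0.005}, {"z":-0.006}, {"z":-0.005}, {}]'

```text
time: 4.9
tool_pos: [0.5608, -0.1243, 0.0968]
tcp_rot: [-2.373, -2.058, 0.001]
wrist_force: [0.4, -1.5, -9.2]
width: 0.345
grip_force: 60.0
```

Request:
move_tool --steps '[{"z":-0.004}, {}]'

```text
time: 5.15
tool_pos: [0.5609, -0.1243, 0.101]
tcp_rot: [-2.373, -2.058, 0.001]
wrist_force: [-0.1, -1.6, -11.4]
width: 0.344
grip_force: 60.0
```

Request:
move_tool --steps '[{"x":0.0019, "y":0.0212, "rz":-0.1745}, {"x":0.0019, "y":0.0212, "rz":-0.1745}, {"x":0.0019, "y":0.0212, "rz":-0.1745}, {}]'

```text
time: 5.65
tool_pos: [0.6238, -0.1156, 0.1002]
tcp_rot: [-1.757, -2.601, 0.001]
wrist_force: [-1.9, 0.6, -10.9]
width: 0.349
grip_force: 60.8
```

Run:
```python
from h import *
X=[.578,-.0025,-.1413]
tool([*cp(X,.122,-60,0)[:2],.1]); p=telemetry.read_state()["tool_pos"]-[.578,-.0025,0]
print(np.hypot(*p[:2]),np.degrees(np.arctan2(p[1],p[0])-X[2]))
tool([*cp(X,.122,-30,0)[:2],.1])
print(np.degrees(np.arctan2(-.1243+.0025,.5607-.578)-X[2]))
```

```text
TCP [ 0.6238 -0.1156  0.1002] yaw y 21.9 move [ 0.0001 -0.0003  0.0002] q6 -0.61 t 5.65
0.12206321663655278 -59.858926321165306
TCP [ 0.6238 -0.1156  0.1002] yaw y 21.9 move [0.0164 0.0607 0.0001] q6 -0.61 t 5.65
-89.98810336696138
```

Turning freely and on the arc. Second half.

Request:
move_tool --steps '[{"x":0.0019, "y":0.0212, "rz":-0.1745}, {"x":0.0019, "y":0.0212, "rz":-0.1745}, {"x":0.0019, "y":0.0212, "rz":-0.1745}, {}, {}]'

```text
time: 6.28
tool_pos: [0.6729, -0.0778, 0.1003]
tcp_rot: [-1.03, -2.964, -0.001]
wrist_force: [-2.6, 5.1, -10.6]
width: 0.351
grip_force: 61.0
```

Run:
```python
from h import *
X=[.578,-.0025,-.1413]
tool([*cp(X,.122,-30,0)[:2],.1]);p=telemetry.read_state()["tool_pos"]-[.578,-.0025,0]
print(np.hypot(*p[:2]),np.degrees(np.arctan2(p[1],p[0])-X[2]))
```

```text
TCP [ 0.6729 -0.0778  0.1003] yaw y 51.7 move [-0.0009  0.0007  0.0002] q6 -1.05 t 6.275
0.12113138418241795 -30.325732391232034
```

Request:
move_tool --steps '[{"y":0.0006, "z":0.005}, {"z":0.005}, {"z":0.004}, {"z":0.002}, {}]'

```text
time: 6.9
tool_pos: [0.673, -0.0777, 0.0852]
tcp_rot: [-1.031, -2.964, -0.001]
wrist_force: [-6.0, 4.6, -7.1]
width: 0.348
grip_force: 61.4
```

Request:
move_tool --steps '[{}, {}, {}, {}]' --finger_gap 1.0

```text
time: 7.4
tool_pos: [0.6758, -0.0786, 0.0864]
tcp_rot: [1.027, 2.967, 0.0]
wrist_force: [-0.7, 0.2, 0.6]
width: 0.999
grip_force: 0.0
```

Request:
move_tool --steps '[{"z":-0.05}, {"z":-0.05}, {}, {}]'

```text
time: 7.9
tool_pos: [0.6749, -0.0781, 0.1854]
tcp_rot: [1.027, 2.969, 0.0]
wrist_force: [-1.2, -0.2, 0.5]
width: 1.001
grip_force: 0.0
```

Run:
```python
from h import *
X=[.578,-.0025,-.1413]
for n,(x0,y0) in(("top",(190,115)),("scene",(195,160))):
    im=imaging.read_camera(n);cv2.imwrite(f"pics/{n}2.png",cv2.resize(im[y0:y0+110,x0:x0+140,::-1],None,fx=5,fy=5,interpolation=cv2.INTER_CUBIC))
im=imaging.read_camera("wrist");cv2.imwrite("pics/w2.png",im[:,:,::-1])
for dz in(0,.011):print("knob top",dz,proj("wrist",cp(X,.122,-30,.108+dz)))
print("walnut dot",proj("wrist",cp(X,.075,[90,30],.097)).round(1))
tool([*cp(X,.182,90,0)[:2],.25])
```

```text
knob top 0 [[259.59494694 201.29042212]]
knob top 0.011 [[259.57966768 205.4079866 ]]
walnut dot [[347.8  -9.9]
 [339.4  98.2]]
TCP [ 0.6736 -0.0779  0.1829] yaw y 51.8 move [ 0.2131  0.1577 -0.0667] q6 -1.06 t 8.05
```

View pics/w2.png

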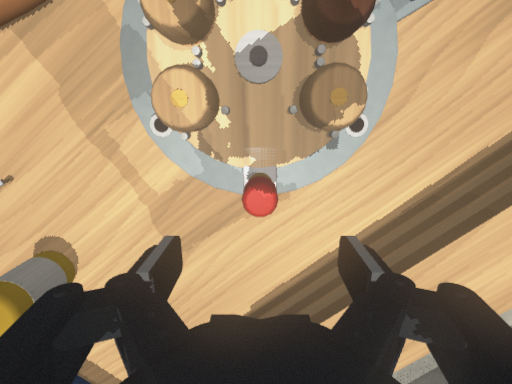

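View pics/scene2.png

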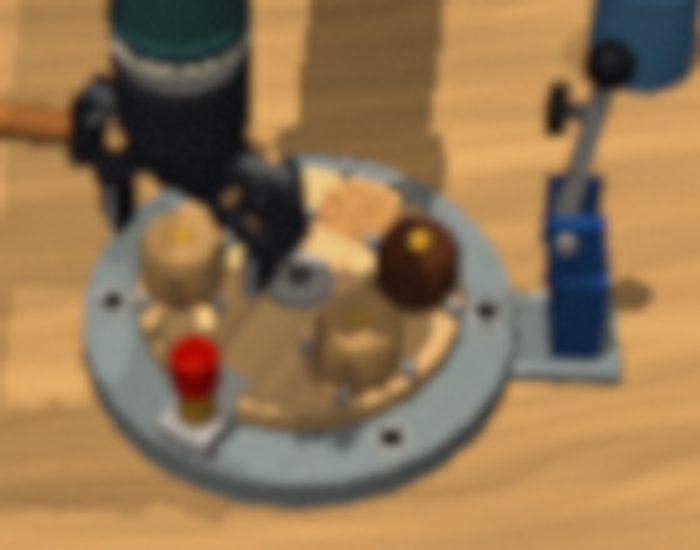

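The wrist view puts the knob's top at about (260,198), which fits home (earlier bias −3). The scene crop shows the walnut at the station and all blanks standing. A numeric check will confirm the plunger height.

Run:
```python
from h import *
X=[.578,-.0025,-.1413]
im0=cv2.imread("pics/scene0.png")[:,:,::-1].copy();im=imaging.read_camera("scene")
print("start",red(im0,(200,190,235,225))[0]-proj("scene",cp(X,.122,-90,.095))[0])
c,n,b=red(im,(215,215,255,255));print(n,b)
for a in(-30,-31,-29):
  for z in(0,.011):print(a,z,c-proj("scene",cp(X,.122,a,.095+z))[0])
b=cp(X,.165-.13*np.cos(1.7),90,.125+.13*np.sin(1.7));print("ball",b);tool(b)
```

```text
start [ 0.38013132 -0.20062207]
103 (np.int64(229), np.int64(238), np.int64(227), np.int64(239))
-30 0 [ 0.64500387 -0.14669249]
-30 0.011 [0.74144549 2.17855062]
-31 0 [1.23043977 0.14920183]
-31 0.011 [1.33005422 2.47480558]
-29 0 [ 0.05210457 -0.43474433]
-29 0.011 [0.14532724 1.89014428]
ball [0.60359587 0.17743842 0.25391643]
TCP [ 0.6737 -0.078   0.183 ] yaw y 51.8 move [ 0.2132  0.1574 -0.0705] q6 -1.06 t 8.1
```

Plunger is home. Now to the ball: rise, cross above, turn to the hinge line.

Request:
move_tool --steps '[{"z":-0.05}, {"z":-0.05}, {"z":-0.04}, {"x":0.043, "y":0.0315}, {"x":0.043, "y":0.0315}]'

```text
time: 8.72
tool_pos: [0.646, 0.025, 0.3248]
tcp_rot: [-1.029, -2.968, -0.0]
wrist_force: [0.6, 0.2, 0.2]
width: 1.0
grip_force: 0.0
```

Request:
move_tool --steps '[{"x":0.043, "y":0.0315}, {"x":0.042, "y":0.0315}, {"x":0.042, "y":0.0315}, {"rz":0.18}, {"rz":0.18}]'

```text
time: 9.35
tool_pos: [0.6039, 0.1784, 0.3237]
tcp_rot: [-1.546, -2.733, 0.003]
wrist_force: [-0.6, -0.2, -0.3]
width: 1.001
grip_force: 0.0
```

Request:
move_tool --steps '[{"rz":0.18}, {"rz":0.18}, {"rz":0.18}, {"rz":0.144}, {}]'

```text
time: 9.98
tool_pos: [0.6043, 0.1772, 0.3239]
tcp_rot: [-2.368, -2.063, 0.003]
wrist_force: [0.5, 0.5, -0.5]
width: 1.002
grip_force: 0.0
```

Run:
```python
from h import *
X=[.578,-.0025,-.1413]
b=cp(X,.165-.13*np.cos(1.7),90,.125+.13*np.sin(1.7));
im=imaging.read_camera("wrist");cv2.imwrite("pics/w3.png",im[:,:,::-1])
for t in(1.6,1.7,1.8):print(t,proj("wrist",cp(X,.165-.13*np.cos(t),90,.125+.13*np.sin(t))))
b[2]-=bot.hold_point_z;tool(b)
```

```text
1.6 [[258.1866409  217.81790743]]
1.7 [[258.25576847 203.01957056]]
1.8 [[258.33531772 187.6627673 ]]
TCP [0.6044 0.1772 0.3241] yaw y -7.8 move [ 0.0002 -0.0007  0.0889] q6 0.38 t 10.025
```

View pics/w3.png

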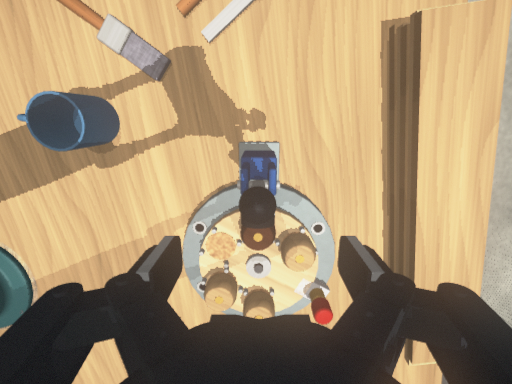

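The ball is at (258,204), matching angle 1.70, with the fingers straddling it. Descend and pinch gently.

Request:
move_tool --steps '[{"z":0.04}, {"z":0.03}, {"z":0.016}, {}, {}]'

```text
time: 10.65
tool_pos: [0.6056, 0.1775, 0.2408]
tcp_rot: [2.369, 2.062, 0.003]
wrist_force: [-0.0, 0.0, 0.4]
width: 0.999
grip_force: 0.0
```

Request:
move_tool --steps '[{}, {}, {}, {}, {}]' --finger_gap 0.0 --squeeze 25

```text
time: 11.28
tool_pos: [0.6022, 0.1782, 0.2403]
tcp_rot: [-2.367, -2.059, 0.005]
wrist_force: [-8.3, 2.0, 7.3]
width: 0.354
grip_force: 24.7
```

Run:
```python
from h import *
X=[.578,-.0025,-.1413]
b=cp(X,.165-.13*np.cos(1.7),90,.125+.13*np.sin(1.7));b[2]-=bot.hold_point_z;tool(b)
p=lambda t:np.array([.13*np.cos(t),.13*np.sin(t)])
ts=np.linspace(1.7,0,13);P=np.array([p(t) for t in ts])
print(np.diff(P,axis=0).round(4).tolist()) # (toward axis, up)
```

```text
TCP [0.6022 0.1782 0.2403] yaw y -8.0 move [-0.0006  0.0015  0.005 ] q6 0.38 t 11.275
[[0.0184, 0.0011], [0.0183, -0.0015], [0.0179, -0.0041], [0.0172, -0.0066], [0.0161, -0.009], [0.0146, -0.0111], [0.0129, -0.0131], [0.011, -0.0148], [0.0088, -0.0162], [0.0064, -0.0173], [0.0039, -0.018], [0.0013, -0.0184]]
```

Request:
move_tool --steps '[{"y":-0.003, "z":-0.002}, {"x":-0.009, "z":-0.0005}, {"x":-0.009, "z":-0.0005}, {"x":-0.009, "z":0.0007}, {"x":-0.009, "z":0.0008}]'

```text
time: 11.9
tool_pos: [0.5968, 0.1414, 0.2408]
tcp_rot: [-2.371, -2.061, -0.001]
wrist_force: [4.0, 2.3, -3.2]
width: 0.352
grip_force: 25.6
```

Request:
move_tool --steps '[{"x":-0.009, "z":0.002}, {"x":-0.009, "z":0.002}, {"x":-0.0086, "z":0.0033}, {"x":-0.0086, "z":0.0033}, {}]'

```text
time: 12.52
tool_pos: [0.5918, 0.1057, 0.2304]
tcp_rot: [2.37, 2.06, -0.002]
wrist_force: [-2.5, -3.2, 6.2]
width: 0.355
grip_force: 26.2
```

Run:
```python
from h import *
X=[.578,-.0025,-.1413]
p=telemetry.read_state()["tool_pos"];c=np.array([.578,-.0025]);u=np.array([-np.sin(X[2]),np.cos(X[2])])
r=(p[:2]-c)@u;print(r,p[2]+bot.hold_point_z-.125,np.arctan2(p[2]+bot.hold_point_z-.125,.165-r))
t=1.133;b=cp(X,.165-.13*np.cos(t),90,.125+.13*np.sin(t)-bot.hold_point_z);tool(b)
```

```text
0.1090563577536446 0.12413028765836856 1.1473730102687596
TCP [0.5918 0.1057 0.2304] yaw y -8.0 move [0.0008 0.0016 0.0064] q6 0.28 t 12.525
```

Following well. Continue down the arc.

Request:
move_tool --steps '[{"x":-0.008, "z":0.0045}, {"x":-0.008, "z":0.0045}, {"x":-0.0073, "z":0.0055}, {"x":-0.0073, "z":0.0055}, {"x":-0.0065, "z":0.0065}]'

```text
time: 13.15
tool_pos: [0.5866, 0.0697, 0.2035]
tcp_rot: [2.37, 2.062, -0.001]
wrist_force: [-2.6, -3.0, 5.4]
width: 0.353
grip_force: 27.0
```

Request:
move_tool --steps '[{"x":-0.0065, "z":0.0065}, {"x":-0.0055, "z":0.0074}, {"x":-0.0055, "z":0.0074}, {"x":-0.0044, "z":0.008}, {"x":-0.0044, "z":0.008}]'

```text
time: 13.78
tool_pos: [0.583, 0.0444, 0.1655]
tcp_rot: [-2.37, -2.061, -0.0]
wrist_force: [-0.7, -0.5, 0.0]
width: 0.353
grip_force: 27.2
```

Run:
```python
from h import *
X=[.578,-.0025,-.1413]
p=telemetry.read_state()["tool_pos"];c=np.array([.578,-.0025]);u=np.array([-np.sin(X[2]),np.cos(X[2])])
r=(p[:2]-c)@u;print(r,p[2]+bot.hold_point_z-.125,np.arctan2(p[2]+bot.hold_point_z-.130,.165-r))
b=cp(X,.035,90,.130-bot.hold_point_z);tool(b)
```

```text
0.04714892886342957 0.0591552607028597 0.4307448556258759
TCP [0.583  0.0444 0.1655] yaw y -8.0 move [-0.0122  0.0017  0.0541] q6 0.17 t 13.775
```

Request:
move_tool --steps '[{"x":-0.0032, "z":0.0087}, {"x":-0.0032, "z":0.0087}, {"x":-0.002, "z":0.009}, {"x":-0.002, "z":0.009}, {"x":-0.0007, "z":0.009}]'

```text
time: 14.4
tool_pos: [0.5814, 0.0333, 0.1212]
tcp_rot: [-2.37, -2.062, 0.001]
wrist_force: [-0.7, -2.5, 0.0]
width: 0.354
grip_force: 27.2
```

Request:
move_tool --steps '[{"x":-0.0007, "z":0.006}, {}, {}]'

```text
time: 14.78
tool_pos: [0.5813, 0.0329, 0.1159]
tcp_rot: [-2.37, -2.062, 0.0]
wrist_force: [-0.5, -1.2, -1.5]
width: 0.353
grip_force: 27.0
```

Request:
move_tool --steps '[{"z":0.002}, {"z":0.002}, {}, {}]'

```text
time: 15.28
tool_pos: [0.5813, 0.0327, 0.1118]
tcp_rot: [-2.37, -2.062, 0.0]
wrist_force: [-1.2, -1.7, -1.7]
width: 0.354
grip_force: 27.0
```

Request:
move_tool --steps '[{}, {}, {}, {}]' --finger_gap 1.0

```text
time: 15.78
tool_pos: [0.5817, 0.0328, 0.1122]
tcp_rot: [2.37, 2.062, 0.001]
wrist_force: [-0.2, -0.3, -0.2]
width: 1.001
grip_force: 0.0
```

Request:
move_tool --steps '[{"z":-0.03}, {"z":-0.05}, {"z":-0.05}, {"z":-0.05}, {}]'

```text
time: 16.4
tool_pos: [0.5846, 0.0328, 0.2984]
tcp_rot: [2.365, 2.057, 0.013]
wrist_force: [0.7, -0.1, 0.1]
width: 0.996
grip_force: 0.0
```

Request:
move_tool --steps '[{"x":-0.04}, {"x":-0.05}, {"x":-0.05}, {"x":-0.05}, {"x":-0.05}]'

```text
time: 17.02
tool_pos: [0.5473, -0.2062, 0.2906]
tcp_rot: [-2.369, -2.061, 0.001]
wrist_force: [-0.8, -0.2, -0.9]
width: 0.998
grip_force: 0.0
```

Request:
move_tool --steps '[{}, {}, {}, {}, {}]'

```text
time: 17.65
tool_pos: [0.5485, -0.2042, 0.2921]
tcp_rot: [2.369, 2.063, 0.0]
wrist_force: [0.6, 0.2, 0.1]
width: 0.998
grip_force: 0.0
```

Run:
```python
from h import *
o=[]
for n,(x0,y0) in(("top",(190,115)),("scene",(195,160))):
    im=imaging.read_camera(n);o.append(cv2.resize(im[y0:y0+110,x0:x0+140,::-1],None,fx=2.8,fy=2.8,interpolation=cv2.INTER_CUBIC))
    if n=="scene":
        X=[.578,-.0025,-.1413];c=red(im,(215,215,255,255))[0];print(c-proj(n,cp(X,.122,-30,.095))[0])
    X=[.578,-.0025,-.1413]
    for t in(0,.1,.2):print(n,t,(proj(n,cp(X,.165-.13*np.cos(t),90,.125+.13*np.sin(t)))-(x0,y0))*2.8)
cv2.imwrite("pics/end.png",np.hstack(o))
print(telemetry.read_state()["time"])
```

```text
top 0 [[200.43464223 127.98622609]]
top 0.1 [[199.87972958 124.63696665]]
top 0.2 [[198.11771191 120.99476439]]
[0.50158893 0.36006141]
scene 0 [[197.06589841 115.17713775]]
scene 0.1 [[197.91716788 107.2189285 ]]
scene 0.2 [[199.9495581   99.27231384]]
17.75
```

View pics/end.png

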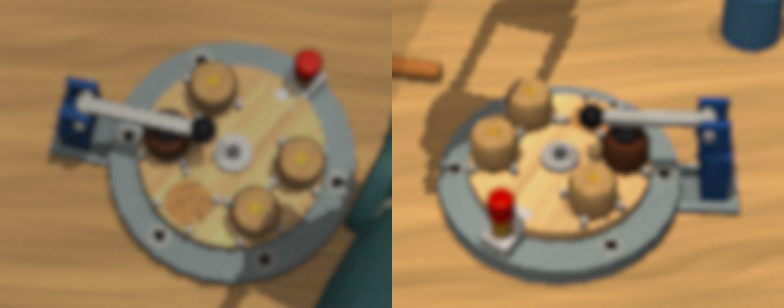

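The final view shows the ball at scene crop (199,116), which is the level angle (0), so the pad is on the walnut. The knob is home at −30°, and all the blanks are standing.

```bash
python3 -c "
from workcell import bot, imaging, telemetry
print(bot.finish_job())"
```

```text
the job is handed in; nothing more can be done
None
```

The job is handed in at about 18 s: the walnut is at the station with the plunger home, the hold-down pad rests on it, and all blanks are standing with the gripper clear.

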